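Tidy the TV shelf and press the canister lid home

TASK

Tidy up the shelf under the television: lay the game cartridge flat in the steel canister and put the bottle opener in the middle of the white dish. Then set the lid on the canister and press it down firmly until it is fully home and level all round. Leave everything else where it is.

Things in the scene. Friction and masses are not known exactly. Their poses are not given: they have to be found in the camera images.
- canister: open round steel canister, fixed to the shelf, empty: outside 154 mm across, 64 mm high, bore 148 mm, floor 4 mm thick. Six small sprung bumps round the inside of the mouth (7 mm below the rim) narrow it to 138 mm and grip the lid's plug. Origin at the centre of its underside, z up
- lid: loose steel push-in lid, 0.22 kg, right way up. Origin: centre of its underside, z up. Plug 142 mm across, 22 mm deep, tapering to 120 at the bottom; above it a flange 162 mm across, 4 mm thick; on top a black knob 32 mm across, 32 tall. Set on the canister it sits some 9 mm too high; a push of 10 to 16 N down takes it home: flange on the rim, origin 42 mm above the canister's
- lid_knob (a point): centre of the flat top of the lid's knob, 58 mm above the lid's origin
- dish: loose round white ceramic dish, shallow, 190 mm across the rim, 28 mm high, floor 5 mm thick, 0.55 kg. Origin at the centre of its underside
- cartridge: game cartridge: loose flat grey plastic block 100 x 60 x 20 mm (x, y, z) with a paper label on top, 90 g, lying on the shelf. Origin at the centre of its underside, x along its length
- cartridge_mid (a point): the centre of the cartridge, 10 mm above its origin
- opener: bottle opener: loose, 140 mm long, lying along its x axis, a straight wooden handle 22 mm wide and 16 mm high (x from -70 to +25 mm) and a steel loop 46 mm wide at the +x end, 90 g. Origin under the middle of its length
- opener_grip (a point): point in the wooden handle where to grip the opener, 12 mm towards the handle's end from the middle, 8 mm up
- glass_cube: bystander: translucent blue glass cube, 55 mm, origin at the centre of its underside
- phone_stand: bystander: phone clip stand, foot 90 x 75 mm, black and aluminium, 135 mm tall, origin under the centre of its foot
- cap_tin: bystander: low closed steel tin for bottle caps, 72 mm across, 30 mm high, origin at the centre of its underside
- remote: bystander: black television remote, 170 x 45 x 18 mm, origin at the centre of its underside
- mug: bystander: white ceramic mug, 80 mm across, 90 mm high, origin at the centre of its underside

How it is judged:
By the outcome, as a careful person would: the job done as asked, in the order asked, and still so for the second after the job is handed in, with the robot touching nothing.
It also fails if it takes over 70 s, if anything falls off the work surface, if the arm or the gripper's body presses on something with over 40 N, if the wrist force passes 120 N, or if a joint passes its speed limit or range.

ROBOT

A 6-joint arm with a two-finger parallel gripper is mounted at the origin on the work surface. World frame = base frame: x ahead of the robot, y to its left, z up, the work surface at z = 0. Lengths are in m, angles in rad, forces in N, time in s.
With the tool pointing down it reaches from about 0.35 to 0.925 m from the base axis. Payload 6.4 kg.
Tool frame: the origin (TCP) lies at the very end of the fingers, on their centre line; the grasp point (between the pads) lies 19 mm behind it; z points along the fingers, y is the line along which they close (so a half turn about z gives the same grasp; the last joint's range is limited). The gripper opens to 85 mm and grips with 20 to 120 N. Pads are 22 mm wide; open, the fingers measure 114 mm over their backs; the gripper's body (76 mm by 85 mm) begins 54 mm behind the grasp point. The pads swing forward as they close: fully open they stand 13 mm farther back than shut.
Start: joints at [1.153, 0.245, 1.558, -0, 1.339, -0.174], TCP at [0.157, 0.631, 0.231] pointing down, gripper open.
Joint ranges: [-3.13, 3.13], [-1.02, 2.26], [0.13, 2.54], [-0.95, 4.09], [0.21, 2.88], [-2.74, 2.74]. Speed limits (rad/s): [2.57, 2.57, 3.14, 3.14, 3.14, 3.14].

INTERFACE

Orientations are given as a unit quaternion [w, x, y, z].
In Python, from rig import * gives the robot as it stands. The module is installed in compiled form; this text tells all that it offers.
- The arm moves only by the shell command python3 -m handwheel 'ROWS' [FORCE]. ROWS is JSON, a list of rows, each an object of numbers: "tx", "ty", "tz": the shift along the tool's x, y, z normalised to -1 to 1, where 1 is 40 mm; "rx", "ry", "rz": the turn, a rotation vector about the tool's x, y, z normalised to -1 to 1, where 1 is 0.1 rad; "fingers": the opening, from 0 (shut) to 1 (fully open). A call has 1 to 10 rows; each row shifts and turns the commanded pose from where the row before left it, along the tool's axes as they then stand; what a row does not reach is not made up. A row lasts 1/10 s, in which the tool goes at most 50 mm and 8.59 degrees, less where a joint would pass 70% of its speed; a pose out of reach is approached as far as the arm can. A call with a number of a shift or a turn outside -1 to 1 is refused whole. A call with a gripper value outside its range is refused whole. The fingers move at their own pace and stop on an object; FORCE is the grip in N (left out, the last holds). Time passes only in rows, so rows that do not move let the fingers close. It gives the time, the measured TCP pose, the force, the opening and the grip force at its end, in the units of the state.
- get_obs(): the state, without advancing time (a new reading comes with each control period).
- get_image(name): name is "scene" or "top"; returns the picture (400x640x3 uint8, blue, green, red); there is no depth.
- camera_params(name): a dict with "camera_matrix" (3x3 intrinsics, pixels), "k1" (the pictures are not rectified: a ray, as slopes to the right and down, at radius r is drawn at 1 + k1 r^2 times it, then the intrinsics apply), "position" and "orientation" of the camera in the world. Camera axes: x right, y down, z forward; pixel columns grow to the right and rows downward; lengths in m; the calibration is good to about 2 mm. A picture is of the moment at which its call begins. camera_params takes no time and is no camera call.
- sign_off(): hands the job in; it is judged then, once.
The state is a dict: "clock": time; "qpos": joint angles; "joint_vel": joint speeds; "joint_efforts": joint torques, N m; "tool_pos": TCP position; "eef_rot": TCP orientation; "force": force on the tool from outside, world axes, zero at the start; "moment": the same for the moment, N m; "grip_width": finger opening in m; "grasp_force": force on a finger pad.
Only numpy, scipy, OpenCV 4.12 (cv2) and the standard library are available. Lean on these libraries where they do the work, as an engineer would, in place of code of your own. Each camera call takes 0.05 s, during which the arm holds its last target. There are 200 camera calls.

## Working session

There is one attempt and no reset: what is moved stays moved. The work goes in short steps, Python scripts to look and compute and a shell command to move; the robot and the scene stay as the last step left them, time stands still between calls to the robot, and variables do not carry over. Pictures are saved under pics/ and viewed, at most 13 in all, crops included, and the job is handed in when it is done.

```bash
mkdir -p pics
python3 - <<'E'
from rig import *
import cv2
for n in("scene","top"):
    cv2.imwrite(f"pics/{n}0.png",get_image(n)); print(n,camera_params(n))
o=get_obs(); print(o)
E
```

```text
scene {'camera_matrix': array([[493.82066599,   0.        , 318.48310203],
       [  0.        , 493.82066599, 199.61072374],
       [  0.        ,   0.        ,   1.        ]]), 'k1': -0.08981109392506453, 'position': array([ 1.64367082, -0.33392603,  1.14543981]), 'orientation': array([-0.32899286,  0.73856813,  0.5411007 , -0.2312809 ])}
top {'camera_matrix': array([[395.66696239,   0.        , 319.68334339],
       [  0.        , 395.66696239, 205.97787874],
       [  0.        ,   0.        ,   1.        ]]), 'k1': 0.01586279060541852, 'position': array([0.38877964, 0.06886997, 1.40038553]), 'orientation': array([ 0.02425509, -0.69889396,  0.71395455, -0.03504031])}
{'clock': 0.1, 'qpos': array([ 1.15289194e+00,  2.45777135e-01,  1.55890468e+00,  2.27031829e-05,
        1.33868732e+00, -1.74099827e-01]), 'joint_vel': array([-9.53914083e-05, -2.17235653e-04, -2.73617616e-03, -1.07023615e-03,
        4.82503776e-04,  1.30387155e-03]), 'joint_efforts': array([-6.85526065e-04, -4.30672789e+01, -3.27129364e+01, -1.89226062e-04,
        2.73041653e-03,  1.81353258e-06]), 'tool_pos': array([0.15668897, 0.63031325, 0.23026271]), 'eef_rot': array([-2.69662516e-04,  1.21603145e-01,  9.92578403e-01, -8.46387966e-04]), 'force': array([-0.32225972,  0.39482912,  0.20818682]), 'moment': array([-0.02036732,  0.00079157, -0.02761016]), 'grasp_force': 0.0, 'grip_width': 0.08543672072747732}
```

View pics/top0.png

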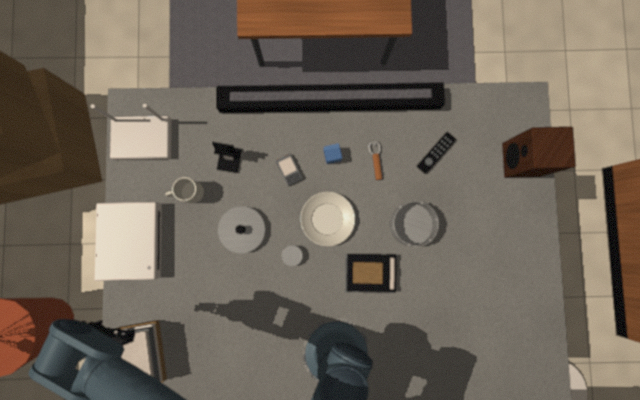

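View pics/scene0.png

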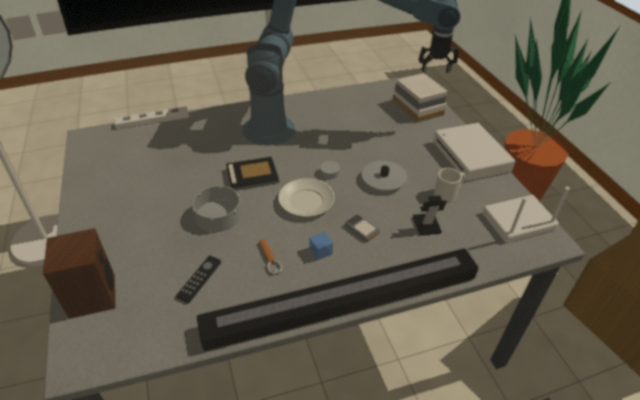

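The top view shows the lid at (242,229), the dish at (328,218), the canister at (416,223), the cartridge at (289,169) and the opener at (376,160) with its loop up. The cap tin is at (292,256), and the scene view agrees. Next I'll measure by masks.

```bash
cat > h.py <<'E'
from rig import *
import cv2, numpy as np
from scipy.spatial.transform import Rotation as R
def rot(q): return R.from_quat([q[1],q[2],q[3],q[0]])
def rays(n,px):
    c=camera_params(n);K=c["camera_matrix"]
    u=cv2.undistortPoints(np.array(px,float).reshape(-1,1,2),K,np.array([c["k1"],0,0,0.])).reshape(-1,2)
    return c["position"],rot(c["orientation"]).apply(np.c_[u,np.ones(len(u))])
def plane(n,px,z):
    p,d=rays(n,px); return p+d*((z-p[2])/d[:,2])[:,None]
def proj(n,P):
    c=camera_params(n);r=rot(c["orientation"]).inv()
    return cv2.projectPoints(np.array(P,float).reshape(-1,1,3),r.as_rotvec(),-r.apply(c["position"]),c["camera_matrix"],np.array([c["k1"],0,0,0.]))[0].reshape(-1,2)
def tri(a,b):
    p,d=rays("top",[a]);q,e=rays("scene",[b]);d=d[0];e=e[0]
    s=np.linalg.lstsq(np.c_[d,-e],q-p,rcond=None)[0]
    return (p+s[0]*d+q+s[1]*e)/2, np.linalg.norm(p+s[0]*d-q-s[1]*e)
E
python3 - <<'E'
from h import *
t=cv2.imread("pics/top0.png");s=cv2.imread("pics/scene0.png")
cv2.imwrite("pics/t1.png",cv2.resize(t[130:275,205:465],None,fx=3,fy=3,interpolation=cv2.INTER_CUBIC))
cv2.imwrite("pics/s1.png",cv2.resize(s[145:285,180:420],None,fx=3.3,fy=3.3,interpolation=cv2.INTER_CUBIC))
for n,p,z in [("lid",(242,229),.05),("dish",(328,218),.028),("can",(416,223),.064),("cart",(289,169),.02),("op",(376,160),.01),("tin",(292,256),.03),("phone",(229,158),.05),("cube",(333,153),.055),("mug",(187,189),.09)]:
    print(n,plane("top",[p],z)[0].round(3))
hsv=cv2.cvtColor(t,cv2.COLOR_BGR2HSV)
for p in[(289,169),(285,163),(260,160),(377,168),(375,147),(416,223),(242,245),(315,200)]: print(p,hsv[p[1],p[0]],t[p[1],p[0]])
E
```

```text
lid [0.429 0.313 0.05 ]
dish [0.461 0.019 0.028]
can [ 0.436 -0.278  0.064]
cart [0.638 0.152 0.02 ]
op [ 0.666 -0.158  0.01 ]
tin [0.333 0.146 0.03 ]
phone [0.674 0.356 0.05 ]
cube [ 0.684 -0.003  0.055]
mug [0.564 0.486 0.09 ]
(289, 169) [ 16  51 205] [164 186 205]
(285, 163) [ 17  50 205] [165 187 205]
(260, 160) [ 22  38 126] [107 121 126]
(377, 168) [ 12 165 150] [ 53  92 150]
(375, 147) [ 17  35 118] [102 111 118]
(416, 223) [ 14  28 137] [122 129 137]
(242, 245) [ 15  24 151] [137 144 151]
(315, 200) [ 20  44 167] [138 157 167]
```

View pics/t1.png

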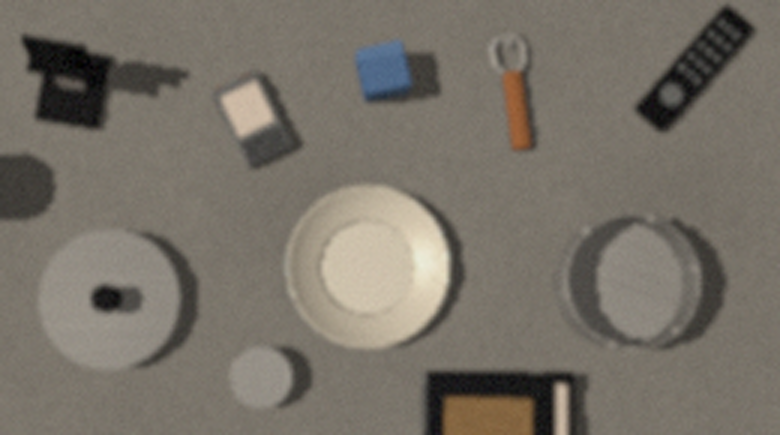

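View pics/s1.png

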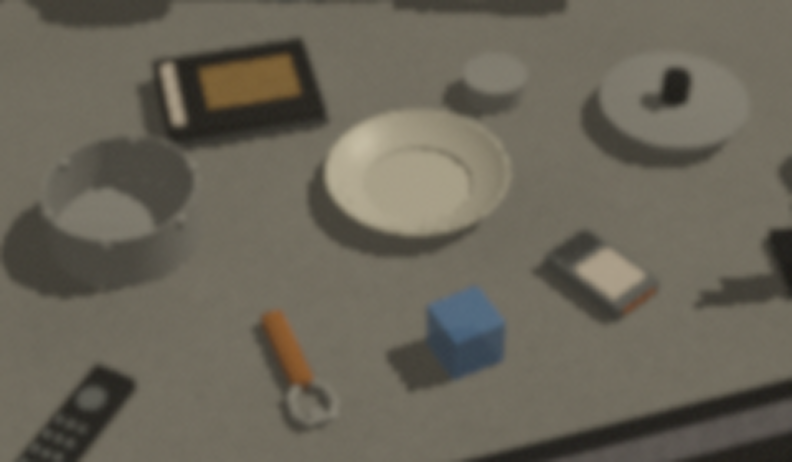

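The crops show a clear outline for each object. The cartridge has a light label towards its far-left end and runs diagonally from (236,82) to (278,156) in the crop. The opener's wooden handle is at (515,110) and its loop at (508,52). The canister rim is centred near (632,282), and the knob is at (107,298).

```bash
cat > m.py <<'E'
from h import *
def big(mask,roi):
    x0,y0,x1,y1=roi; m=np.zeros_like(mask); m[y0:y1,x0:x1]=mask[y0:y1,x0:x1]
    c=cv2.findContours(m,cv2.RETR_EXTERNAL,cv2.CHAIN_APPROX_NONE)[0]
    return max(c,key=cv2.contourArea).reshape(-1,2).astype(float)
def up(img,f=4): return cv2.resize(cv2.GaussianBlur(img,(0,0),1),None,fx=f,fy=f,interpolation=cv2.INTER_CUBIC)
def rect(n,img,f,roi,z):  # roi in px; f(hsv)->mask
    h=cv2.cvtColor(up(img),cv2.COLOR_BGR2HSV).astype(int)
    c=big(f(h).astype(np.uint8),[4*v for v in roi])
    P=plane(n,(c+.5)/4-.5,z)[:,:2]; P=P.astype(np.float32)
    return cv2.minAreaRect(P),cv2.fitEllipse(P)
E
python3 - <<'E'
from m import *
I={n:cv2.imread(f"pics/{n}0.png") for n in("top","scene")}
wood=lambda h:(h[...,1]>100)&(h[...,0]<20)
lab=lambda h:(h[...,2]>165)
blk=lambda h:(h[...,2]<70)
lid=lambda h:(h[...,2]>138)
dish=lambda h:(h[...,2]>148)
np.set_printoptions(precision=4,suppress=True)
for nm,n,f,roi,z in [("wood","top",wood,(360,140,395,185),.014),("wood","scene",wood,(250,230,285,280),.012),
 ("label","top",lab,(270,145,310,190),.02),("label","scene",lab,(340,210,385,245),.02),
 ("body","top",blk,(270,145,310,190),.02),
 ("lid","top",lid,(212,200,268,256),.026),("lid","scene",lid,(355,155,412,195),.026),("knob","top",blk,(232,220,250,238),.058),("knob","scene",blk,(372,160,395,180),.045),
 ("dish","top",dish,(295,185,360,250),.028),("dish","scene",dish,(270,170,340,225),.028)]:
    r,e=rect(n,I[n],f,roi,z); print(nm,n,"rect",np.round(r[0],4),np.round(r[1],4),round(r[2],1),"ell",np.round(e[0],4),np.round(e[1],4))
t=np.array([(218,92),(255,73),(300,143),(255,168)])/3+[205,130]
P=plane("top",t-.33,.015);print("cart",P.round(3),P.mean(0))
print(plane("top",np.array([[508,33]])/3+[205,130]-.33,.008))
a=up(I["top"][195:252,385:450],9);b=up(I["scene"][180:240,185:245],8)
cv2.imwrite("pics/c.png",np.hstack([cv2.resize(a,(399,350)),cv2.resize(b,(400,350))]))
E
```

```text
wood top rect [ 0.6424 -0.1601] [0.0943 0.0249] 5.6 ell [ 0.6422 -0.1602] [0.026  0.1142]
wood scene rect [ 0.6451 -0.1614] [0.0999 0.0254] 5.5 ell [ 0.6443 -0.1614] [0.0266 0.111 ]
label top rect [0.6491 0.1587] [0.051 0.045] 25.4 ell [0.6488 0.1588] [0.0501 0.0571]
label scene rect [0.6492 0.1586] [0.038  0.0314] 24.4 ell [0.6494 0.1585] [0.0346 0.0427]
body top rect [0.5985 0.1243] [0.0106 0.0495] 28.6 ell [0.6    0.1217] [0.0094 0.0503]
lid top rect [0.429  0.3241] [0.1534 0.1545] 38.1 ell [0.4286 0.3241] [0.1532 0.1552]Traceback (most recent call last):
  File "<stdin>", line 14, in <module>
  File "m.py", line 9, in rect
    c=big(f(h).astype(np.uint8),[4*v for v in roi])
  File "m.py", line 5, in big
    return max(c,key=cv2.contourArea).reshape(-1,2).astype(float)
           ~~~^^^^^^^^^^^^^^^^^^^^^^^
ValueError: max() iterable argument is empty
```

Run:
```python
from m import *
I={n:cv2.imread(f"pics/{n}0.png") for n in("top","scene")}
blk=lambda h:(h[...,2]<70)
blk2=lambda h:(h[...,2]<60)
lid=lambda h:(h[...,2]>118)
dish=lambda h:(h[...,2]>148)
dish2=lambda h:(h[...,2]>130)
np.set_printoptions(precision=4,suppress=True)
for nm,n,f,roi,z in [("knob","top",blk2,(232,220,250,238),.058),("knob","scene",blk,(372,160,395,180),.045),
 ("dish","top",dish,(295,185,360,250),.028),("dish","top",dish2,(295,185,360,250),.028),("dish","scene",dish2,(270,170,340,225),.028),("dish","scene",dish,(270,170,340,225),.028)]:
  try:
    r,e=rect(n,I[n],f,roi,z); print(nm,n,"rect",np.round(r[0],4),np.round(r[1],4),round(r[2],1),"ell",np.round(e[0],4),np.round(e[1],4))
  except Exception as x: print(nm,n,x)
t=np.array([(218,92),(255,73),(300,143),(255,168)])/3+[205,130]
P=plane("top",t-.33,.015);print("cart",P.round(3),P.mean(0))
print("loop tip",plane("top",np.array([[508,33]])/3+[205,130]-.33,.008))
print("lid scene",plane("scene",np.array([[674,100],[600,100],[748,100]])/3.3+[180,145]-.35,.026))
a=cv2.resize(I["top"][195:252,385:450],None,fx=6.1,fy=6.1,interpolation=2);b=cv2.resize(I["scene"][180:237,185:245],None,fx=6.1,fy=6.1,interpolation=2)
h=min(len(a),len(b));cv2.imwrite("pics/c.png",np.hstack([a[:h],b[:h]]));print(a.shape,b.shape)
```

```text
knob top rect [0.4285 0.3145] [0.0312 0.0219] 88.8 ell [0.4287 0.3151] [0.022  0.0322]
knob scene rect [0.4356 0.3169] [0.0269 0.0603] 55.2 ell [0.436  0.3157] [0.0278 0.0638]
dish top rect [0.4601 0.0154] [0.19   0.1761] 1.3 ell [0.4604 0.0173] [0.1766 0.1915]
dish top rect [0.46   0.0238] [0.1921 0.1937] 43.9 ell [0.4604 0.0233] [0.1929 0.1964]
dish scene rect [0.46   0.0213] [0.1875 0.1884] 73.5 ell [0.4598 0.0201] [0.1856 0.1906]
dish scene rect [ 0.4583 -0.0012] [0.139  0.1778] 85.4 ell [0.4604 0.0003] [0.1361 0.1838]
cart [[0.67  0.193 0.015]
 [0.692 0.149 0.015]
 [0.608 0.097 0.015]
 [0.579 0.151 0.015]] [0.6373 0.1474 0.015 ]
loop tip [[ 0.7366 -0.1536  0.008 ]]
lid scene [[0.4339 0.3187 0.026 ]
 [0.4107 0.242  0.026 ]
 [0.4572 0.3959 0.026 ]]
(348, 396, 3) (348, 366, 3)
```

View pics/c.png

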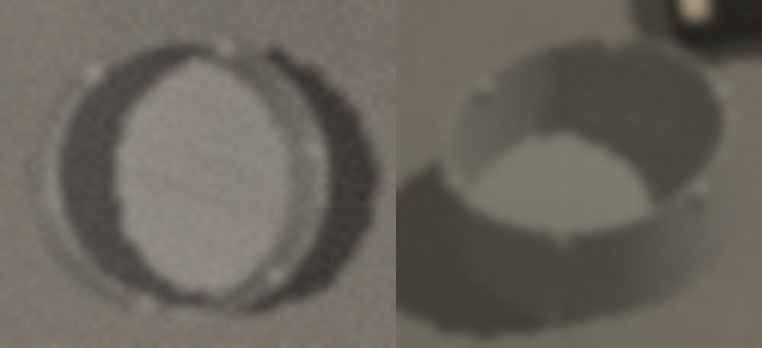

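The canister crops show the six bumps. In the top crop the opposite pairs (95,72)-(277,275) and (226,46)-(148,302) share one centre. I'll refine the canister from these and the lid by radial edges, and write the step helper.

```bash
cat > go.py <<'E'
import sys; from h import *
def plan(x,y,z,yaw=None):
    o=get_obs(); r=rot(o["eef_rot"]); p=o["tool_pos"]; Y=r.as_matrix()[:,1]; cur=np.degrees(np.arctan2(Y[1],Y[0]))
    yaw=cur if yaw is None else yaw
    c,s=np.cos(np.radians(yaw)),np.sin(np.radians(yaw))
    G=R.from_matrix(np.array([[s,c,0],[-c,s,0],[0,0,-1.]]))  # columns: tool x,y,z
    d=np.array([x,y,z])-p
    print("pos",p.round(4),"yaw",cur.round(1),"clock",round(o["clock"],2),"grip",o["grip_width"].round(4),o["grasp_force"].round(1),"F",o["force"].round(1))
    print("first turn total(units)",((r.inv()*G).as_rotvec()/.1).round(2),"then shift(units)",(G.inv().apply(d)/.04).round(2),"| shift if no turn",(r.inv().apply(d)/.04).round(2))
if __name__=="__main__": plan(*[float(a) for a in sys.argv[1:]])
E
python3 - <<'E'
from m import *
from scipy.ndimage import map_coordinates as mc
I={n:cv2.imread(f"pics/{n}0.png") for n in("top","scene")}
b=np.array([(95,72),(277,275),(226,46),(148,302)])/6.1+[385,195]-.42
P=plane("top",b,.057);print("can top",P.mean(0),[np.linalg.norm(P[0]-P[1]),np.linalg.norm(P[2]-P[3])])
b=(np.array([(484,88),(697,193),(613,46),(563,238)])-[396,0])/6.1+[185,180]-.42
P=plane("scene",b,.057);print("can scene",P.mean(0),[np.linalg.norm(P[0]-P[1]),np.linalg.norm(P[2]-P[3])])
for nm,c,rad,z in[("lid",(.429,.320),.081,.026),("dish",(.46,.021),.095,.028)]:
  for n in I:
    g=cv2.GaussianBlur(cv2.cvtColor(I[n],cv2.COLOR_BGR2GRAY),(0,0),1).astype(float)
    a=np.radians(np.arange(0,360,4)); rr=np.arange(rad-.016,rad+.016,.001); E=[]
    for t in a:
        u=proj(n,np.c_[c[0]+rr*np.cos(t),c[1]+rr*np.sin(t),0*rr+z]); v=mc(g,[u[:,1],u[:,0]],order=1)
        k=np.argmin(np.gradient(v)); 
        if 1<k<len(rr)-2: E.append([c[0]+rr[k]*np.cos(t),c[1]+rr[k]*np.sin(t)])
    E=np.array(E)
    for _ in range(4):
        A=np.c_[2*E,np.ones(len(E))];s=np.linalg.lstsq(A,(E**2).sum(1),rcond=None)[0]
        R0=np.sqrt(s[2]+s[0]**2+s[1]**2); q=abs(np.linalg.norm(E-s[:2],axis=1)-R0); E=E[q<max(.002,np.percentile(q,85))]
    print(nm,n,s[:2].round(4),"R",R0.round(4),len(E))
E
python3 go.py .637 .150 .2 116.5
```

```text
can top [ 0.43669762 -0.27648906  0.057     ] [np.float64(0.1506161648525051), np.float64(0.15025508396062254)]
can scene [ 0.43696073 -0.27562917  0.057     ] [np.float64(0.14900404013313379), np.float64(0.149635425725652)]
lid top [0.4289 0.3206] R 0.0808 86
lid scene [0.432  0.3197] R 0.081 66
dish top [0.4603 0.0228] R 0.0953 88
dish scene [0.4621 0.0226] R 0.0955 79Traceback (most recent call last):
  File "go.py", line 10, in <module>
    if __name__=="__main__": plan(*[float(a) for a in sys.argv[1:]])
                             ~~~~^^^^^^^^^^^^^^^^^^^^^^^^^^^^^^^^^^^
  File "go.py", line 6, in plan
    G=R.from_matrix(np.array([[s,c,0],[-c,s,0],[0,0,-1.]]))  # columns: tool x,y,z
  File "scipy/spatial/transform/_rotation.pyx", line 1143, in scipy.spatial.transform._rotation.Rotation.from_matrix
ValueError: Non-positive determinant (left-handed or null coordinate frame) in rotation matrix 0: [[ 0.89493436 -0.44619781  0.        ]
 [ 0.44619781  0.89493436  0.        ]
 [ 0.          0.         -1.        ]].
```

```bash
sed -i 's/\[\[s,c,0\],\[-c,s,0\]/[[-s,c,0],[c,s,0]/' go.py; python3 go.py .637 .150 .2 116.5
```

```text
Traceback (most recent call last):
  File "go.py", line 10, in <module>
    if __name__=="__main__": plan(*[float(a) for a in sys.argv[1:]])
                             ~~~~^^^^^^^^^^^^^^^^^^^^^^^^^^^^^^^^^^^
  File "go.py", line 8, in plan
    print("pos",p.round(4),"yaw",cur.round(1),"clock",round(o["clock"],2),"grip",o["grip_width"].round(4),o["grasp_force"].round(1),"F",o["force"].round(1))
                                                                                 ^^^^^^^^^^^^^^^^^^^^^
AttributeError: 'float' object has no attribute 'round'
```

```bash
sed -i 's/o\["grip_width"\].round(4),o\["grasp_force"\].round(1)/round(o["grip_width"],4),round(o["grasp_force"],1)/' go.py; python3 go.py .637 .150 .2 116.5
```

```text
pos [0.1567 0.6303 0.2303] yaw 76.0 clock 0.1 grip 0.0854 0.0 F [-0.3  0.4  0.2]
first turn total(units) [-0.02 -0.01 -7.06] then shift(units) [ -5.39 -16.1    0.76] | shift if no turn [-14.55  -8.75   0.77]
```

```bash
python3 -m handwheel '[{"tx":-0.45,"ty":-0.27},{"tx":-0.9,"ty":-0.55},{"tx":-0.9,"ty":-0.55},{"tx":-0.9,"ty":-0.55},{"tx":-0.9,"ty":-0.55},{"tx":-0.9,"ty":-0.55},{"tx":-0.9,"ty":-0.55},{"tx":-0.9,"ty":-0.55},{"tx":-0.9,"ty":-0.55},{"tx":-0.9,"ty":-0.55}]' 30
python3 -m handwheel '[{"tx":-0.9,"ty":-0.55,"rz":-1},{"tx":-0.9,"ty":-0.55,"rz":-1},{"tx":-0.9,"ty":-0.55,"rz":-1},{"tx":-0.9,"ty":-0.55,"rz":-1},{"rz":-1},{"rz":-1},{"rz":-1},{}]'
python3 go.py .637 .150 .1 116.5
```

```text
pos [0.1567 0.6303 0.2303] yaw 76.0 clock 0.1 grip 0.0854 0.0 F [-0.3  0.4  0.2]
first turn total(units) [-0.02 -0.01 -7.06] then shift(units) [ -5.39 -16.1    3.26] | shift if no turn [-14.55  -8.75   3.27]schema error: expected keys tx, ty, tz, rx, ry, rz, fingers
schema error: expected keys tx, ty, tz, rx, ry, rz, fingers
```

```bash
python3 -m handwheel '[{"tx":-0.45,"ty":-0.27,"tz":0,"rx":0,"ry":0,"rz":0,"fingers":1},{"tx":-0.9,"ty":-0.55,"tz":0,"rx":0,"ry":0,"rz":0,"fingers":1},{"tx":-0.9,"ty":-0.55,"tz":0,"rx":0,"ry":0,"rz":0,"fingers":1},{"tx":-0.9,"ty":-0.55,"tz":0,"rx":0,"ry":0,"rz":0,"fingers":1},{"tx":-0.9,"ty":-0.55,"tz":0,"rx":0,"ry":0,"rz":0,"fingers":1},{"tx":-0.9,"ty":-0.55,"tz":0,"rx":0,"ry":0,"rz":0,"fingers":1},{"tx":-0.9,"ty":-0.55,"tz":0,"rx":0,"ry":0,"rz":0,"fingers":1},{"tx":-0.9,"ty":-0.55,"tz":0,"rx":0,"ry":0,"rz":0,"fingers":1},{"tx":-0.9,"ty":-0.55,"tz":0,"rx":0,"ry":0,"rz":0,"fingers":1},{"tx":-0.9,"ty":-0.55,"tz":0,"rx":0,"ry":0,"rz":0,"fingers":1}]' 30
python3 go.py .637 .150 .1 116.5
```

```text
clock: 1.1
tool_pos: [0.4391, 0.3441, 0.2309]
eef_rot: [-0.0, 0.122, 0.993, -0.0]
force: [0.9, 0.7, -0.8]
grip_width: 0.0853
grasp_force: 0.0
pos [0.4391 0.3441 0.2309] yaw 76.0 clock 1.1 grip 0.0853 0.0 F [ 0.9  0.7 -0.8]
first turn total(units) [-0.   -0.01 -7.06] then shift(units) [-2.26 -6.55  3.27] | shift if no turn [-5.97 -3.51  3.27]
```

```bash
python3 -m handwheel '[{"tx":-0.9,"ty":-0.55,"tz":0,"rx":0,"ry":0,"rz":0,"fingers":1},{"tx":-0.9,"ty":-0.55,"tz":0,"rx":0,"ry":0,"rz":0,"fingers":1},{"tx":-0.9,"ty":-0.5,"tz":0,"rx":0,"ry":0,"rz":0,"fingers":1},{"tx":0,"ty":0,"tz":0,"rx":0,"ry":0,"rz":-1,"fingers":1},{"tx":0,"ty":0,"tz":0,"rx":0,"ry":0,"rz":-1,"fingers":1},{"tx":0,"ty":0,"tz":0,"rx":0,"ry":0,"rz":-1,"fingers":1},{"tx":0,"ty":0,"tz":0,"rx":0,"ry":0,"rz":-1,"fingers":1},{"tx":0,"ty":0,"tz":0,"rx":0,"ry":0,"rz":-1,"fingers":1},{"tx":0,"ty":0,"tz":0,"rx":0,"ry":0,"rz":-1,"fingers":1},{"tx":0,"ty":0,"tz":0,"rx":0,"ry":0,"rz":-1,"fingers":1}]' 30
python3 go.py .637 .150 .1 116.5
```

```text
clock: 2.1
tool_pos: [0.5274, 0.2573, 0.2307]
eef_rot: [-0.001, -0.228, 0.974, -0.0]
force: [0.8, -0.6, 0.3]
grip_width: 0.0852
grasp_force: 0.0
pos [0.5274 0.2573 0.2307] yaw 116.4 clock 2.1 grip 0.0852 0.0 F [ 0.8 -0.6  0.3]
first turn total(units) [ 0.   -0.01 -0.02] then shift(units) [-1.25 -3.62  3.27] | shift if no turn [-1.27 -3.62  3.27]
```

```bash
python3 -m handwheel '[{"tx":-0.3,"ty":-0.9,"tz":0.3,"rx":0,"ry":0,"rz":0,"fingers":1},{"tx":-0.3,"ty":-0.9,"tz":0.3,"rx":0,"ry":0,"rz":0,"fingers":1},{"tx":-0.3,"ty":-0.9,"tz":0.4,"rx":0,"ry":0,"rz":0,"fingers":1},{"tx":-0.36,"ty":-0.92,"tz":0.5,"rx":0,"ry":0,"rz":0,"fingers":1},{"tx":0,"ty":0,"tz":0.9,"rx":0,"ry":0,"rz":0,"fingers":1},{"tx":0,"ty":0,"tz":0.8,"rx":0,"ry":0,"rz":0,"fingers":1},{"tx":0,"ty":0,"tz":0.7,"rx":0,"ry":0,"rz":0,"fingers":1},{"tx":0,"ty":0,"tz":0,"rx":0,"ry":0,"rz":0,"fingers":1}]' 30
python3 go.py .637 .150 .004 116.5
```

```text
clock: 2.9
tool_pos: [0.6328, 0.1492, 0.0697]
eef_rot: [-0.005, -0.226, 0.974, 0.001]
force: [-0.7, 0.2, -0.8]
grip_width: 0.0854
grasp_force: 0.0
pos [0.6328 0.1492 0.0697] yaw 116.1 clock 2.9 grip 0.0854 0.0 F [-0.7  0.2 -0.8]
first turn total(units) [ 0.04 -0.1  -0.07] then shift(units) [-0.1  -0.03  1.64] | shift if no turn [-0.12 -0.04  1.64]
```

```bash
python3 -m handwheel '[{"tx":-0.1,"ty":0,"tz":0.5,"rx":0.04,"ry":-0.1,"rz":0,"fingers":1},{"tx":0,"ty":0,"tz":0.5,"rx":0,"ry":0,"rz":0,"fingers":1},{"tx":0,"ty":0,"tz":0.4,"rx":0,"ry":0,"rz":0,"fingers":1},{"tx":0,"ty":0,"tz":0.24,"rx":0,"ry":0,"rz":0,"fingers":1},{"tx":0,"ty":0,"tz":0,"rx":0,"ry":0,"rz":0,"fingers":1},{"tx":0,"ty":0,"tz":0,"rx":0,"ry":0,"rz":0,"fingers":0.4},{"tx":0,"ty":0,"tz":0,"rx":0,"ry":0,"rz":0,"fingers":0.4},{"tx":0,"ty":0,"tz":0,"rx":0,"ry":0,"rz":0,"fingers":0.4},{"tx":0,"ty":0,"tz":0,"rx":0,"ry":0,"rz":0,"fingers":0.4},{"tx":0,"ty":0,"tz":0,"rx":0,"ry":0,"rz":0,"fingers":0.4}]' 35
python3 go.py .637 .150 .12 116.5
```

```text
clock: 3.9
tool_pos: [0.6421, 0.1516, 0.0114]
eef_rot: [0.007, -0.226, 0.974, -0.001]
force: [-1.0, -0.2, 5.7]
grip_width: 0.0585
grasp_force: 38.3
pos [0.6421 0.1516 0.0114] yaw 116.1 clock 3.9 grip 0.0585 38.3 F [-1.  -0.2  5.7]
first turn total(units) [-0.05  0.13 -0.06] then shift(units) [ 0.13  0.02 -2.71] | shift if no turn [ 0.1   0.01 -2.72]
```

```bash
python3 -m handwheel '[{"tx":0,"ty":0,"tz":-0.5,"rx":0,"ry":0,"rz":0,"fingers":0.4},{"tx":0,"ty":0,"tz":-0.8,"rx":0,"ry":0,"rz":0,"fingers":0.4},{"tx":0,"ty":0,"tz":-0.9,"rx":0,"ry":0,"rz":0,"fingers":0.4},{"tx":0,"ty":0,"tz":-0.9,"rx":0,"ry":0,"rz":0,"fingers":0.4},{"tx":0,"ty":0,"tz":-0.9,"rx":0,"ry":0,"rz":0,"fingers":0.4},{"tx":0,"ty":0,"tz":0,"rx":0,"ry":0,"rz":0,"fingers":0.4}]'
python3 go.py .4368 -.276 .16 95.5
python3 -c "
from h import *
t=get_image('top')[110:270,220:440];s=get_image('scene')[130:290,230:430]
cv2.imwrite('pics/g1.png',np.hstack([cv2.resize(t,None,fx=1.9,fy=1.9,interpolation=2),cv2.resize(s,None,fx=1.9,fy=1.9,interpolation=2)]))"
```

```text
clock: 4.5
tool_pos: [0.6425, 0.1516, 0.1765]
eef_rot: [0.011, -0.226, 0.974, -0.002]
force: [-0.0, 0.4, -0.2]
grip_width: 0.0586
grasp_force: 38.0
pos [0.6425 0.1516 0.1765] yaw 116.1 clock 4.5 grip 0.0586 38.0 F [-0.   0.4 -0.2]
first turn total(units) [-0.05  0.22  3.6 ] then shift(units) [  6.14 -10.15   0.41] | shift if no turn [ 9.33 -7.33  0.28]
```

View pics/g1.png

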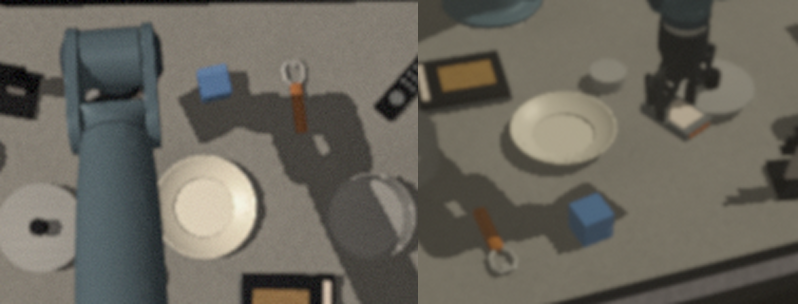

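The cartridge is held level between the fingers at (685,118) in the right half. I'll turn and carry it to the canister.

```bash
python3 -m handwheel '[{"tx":0,"ty":0,"tz":0,"rx":-0.05,"ry":0.2,"rz":0.9,"fingers":0.4},{"tx":0,"ty":0,"tz":0,"rx":0,"ry":0,"rz":0.9,"fingers":0.4},{"tx":0,"ty":0,"tz":0,"rx":0,"ry":0,"rz":0.9,"fingers":0.4},{"tx":0,"ty":0,"tz":0,"rx":0,"ry":0,"rz":0.9,"fingers":0.4},{"tx":0.25,"ty":-0.45,"tz":0,"rx":0,"ry":0,"rz":0,"fingers":0.4},{"tx":0.5,"ty":-0.8,"tz":0,"rx":0,"ry":0,"rz":0,"fingers":0.4},{"tx":0.5,"ty":-0.9,"tz":0,"rx":0,"ry":0,"rz":0,"fingers":0.4},{"tx":0.5,"ty":-0.9,"tz":0,"rx":0,"ry":0,"rz":0,"fingers":0.4},{"tx":0.5,"ty":-0.9,"tz":0,"rx":0,"ry":0,"rz":0,"fingers":0.4},{"tx":0.5,"ty":-0.9,"tz":0,"rx":0,"ry":0,"rz":0,"fingers":0.4}]'
python3 go.py .4418 -.2755 .16 95.5
```

```text
clock: 5.6
tool_pos: [0.546, -0.0532, 0.1686]
eef_rot: [-0.007, -0.048, 0.999, -0.0]
force: [0.7, 0.2, -0.3]
grip_width: 0.0585
grasp_force: 38.0
pos [ 0.546  -0.0532  0.1686] yaw 95.5 clock 5.6 grip 0.0585 38.0 F [ 0.7  0.2 -0.3]
first turn total(units) [-0.   -0.14  0.  ] then shift(units) [ 3.13 -5.28  0.21] | shift if no turn [ 3.12 -5.28  0.26]
```

```bash
python3 -m handwheel '[{"tx":0.5,"ty":-0.9,"tz":0,"rx":0,"ry":-0.14,"rz":0,"fingers":0.4},{"tx":0.5,"ty":-0.9,"tz":0,"rx":0,"ry":0,"rz":0,"fingers":0.4},{"tx":0.5,"ty":-0.9,"tz":0,"rx":0,"ry":0,"rz":0,"fingers":0.4},{"tx":0.5,"ty":-0.9,"tz":0,"rx":0,"ry":0,"rz":0,"fingers":0.4},{"tx":0.5,"ty":-0.9,"tz":0,"rx":0,"ry":0,"rz":0,"fingers":0.4},{"tx":0.4,"ty":-0.5,"tz":0,"rx":0,"ry":0,"rz":0,"fingers":0.4},{"tx":0.2,"ty":-0.25,"tz":0,"rx":0,"ry":0,"rz":0,"fingers":0.4},{"tx":0,"ty":0,"tz":0,"rx":0,"ry":0,"rz":0,"fingers":0.4}]'
python3 go.py .4418 -.2755 .018 95.5
python3 -c "
from h import *
t=get_image('top')[180:270,360:470];s=get_image('scene')[120:250,150:300]
cv2.imwrite('pics/g2.png',np.hstack([cv2.resize(t,(440,360),interpolation=2),cv2.resize(s,(360,360),interpolation=2)]))"
```

```text
clock: 6.4
tool_pos: [0.4438, -0.2734, 0.1696]
eef_rot: [0.001, -0.047, 0.999, 0.0]
force: [0.8, -0.1, -0.6]
grip_width: 0.0583
grasp_force: 38.0
pos [ 0.4438 -0.2734  0.1696] yaw 95.4 clock 6.4 grip 0.0583 38.0 F [ 0.8 -0.1 -0.6]
first turn total(units) [ 0.01  0.02 -0.02] then shift(units) [ 0.06 -0.05  3.79] | shift if no turn [ 0.06 -0.05  3.79]
```

View pics/g2.png

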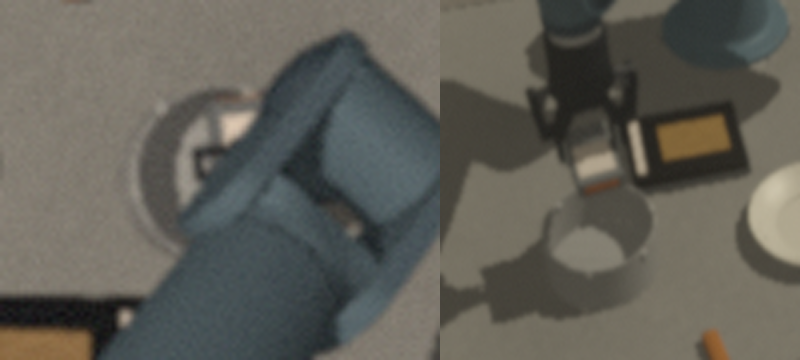

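The top crop shows the cartridge's orange far end at (243,98) and its label at (235,125). In the scene crop the end is at (602,188). I'll check its position and tilt.

```bash
python3 -c "
from h import *
a=np.array([420.7,204.5]);b=np.array([150+(602-440)/2.4,120+188/2.77])
print(tri(a,b)); 
print(tri(np.array([360+237/4,180+124/4]),[150+(599-440)/2.4,120+167/2.77]))
print(plane('top',[a],.18))"
```

```text
(array([ 0.49097197, -0.26807925,  0.16299324]), np.float64(0.0023122112674334987))
(array([ 0.46904991, -0.26343737,  0.17330075]), np.float64(0.004841194145247998))
[[ 0.48929868 -0.26459087  0.18      ]]
```

```bash
python3 -m handwheel '[{"tx":0.08,"ty":-0.06,"tz":0.5,"rx":0,"ry":0,"rz":0,"fingers":0.4},{"tx":0,"ty":0,"tz":0.8,"rx":0,"ry":0,"rz":0,"fingers":0.4},{"tx":0,"ty":0,"tz":0.7,"rx":0,"ry":0,"rz":0,"fingers":0.4},{"tx":0,"ty":0,"tz":0.4,"rx":0,"ry":0,"rz":0,"fingers":0.4},{"tx":0,"ty":0,"tz":0.4,"rx":0,"ry":0,"rz":0,"fingers":0.4},{"tx":0,"ty":0,"tz":0.3,"rx":0,"ry":0,"rz":0,"fingers":0.4},{"tx":0,"ty":0,"tz":0.3,"rx":0,"ry":0,"rz":0,"fingers":0.4},{"tx":0,"ty":0,"tz":0,"rx":0,"ry":0,"rz":0,"fingers":0.4}]'
python3 go.py .4405 -.2755 .018 95.5
```

```text
clock: 7.3
tool_pos: [0.4421, -0.2748, 0.0336]
eef_rot: [0.001, -0.049, 0.999, 0.0]
force: [-0.6, -0.0, -1.0]
grip_width: 0.0586
grasp_force: 38.0
pos [ 0.4421 -0.2748  0.0336] yaw 95.6 clock 7.3 grip 0.0586 38.0 F [-0.6 -0.  -1. ]
first turn total(units) [0.01 0.02 0.01] then shift(units) [ 0.04 -0.01  0.39] | shift if no turn [ 0.04 -0.01  0.39]
```

```bash
python3 -m handwheel '[{"tx":0.04,"ty":0,"tz":0.2,"rx":0,"ry":0,"rz":0,"fingers":0.4},{"tx":0,"ty":0,"tz":0.2,"rx":0,"ry":0,"rz":0,"fingers":0.4},{"tx":0,"ty":0,"tz":0.04,"rx":0,"ry":0,"rz":0,"fingers":0.4},{"tx":0,"ty":0,"tz":0,"rx":0,"ry":0,"rz":0,"fingers":0.4}]'
python3 -m handwheel '[{"tx":0,"ty":0,"tz":0,"rx":0,"ry":0,"rz":0,"fingers":0.85},{"tx":0,"ty":0,"tz":0,"rx":0,"ry":0,"rz":0,"fingers":0.85},{"tx":0,"ty":0,"tz":0,"rx":0,"ry":0,"rz":0,"fingers":0.85},{"tx":0,"ty":0,"tz":-0.3,"rx":0,"ry":0,"rz":0,"fingers":0.85},{"tx":0,"ty":0,"tz":-0.9,"rx":0,"ry":0,"rz":0,"fingers":0.85},{"tx":0,"ty":0,"tz":-0.9,"rx":0,"ry":0,"rz":0,"fingers":0.85},{"tx":0,"ty":0,"tz":-0.9,"rx":0,"ry":0,"rz":0,"fingers":0.85},{"tx":0,"ty":0,"tz":-0.9,"rx":0,"ry":0,"rz":0,"fingers":0.85}]'
python3 go.py .6535 -.1595 .12 95.5
```

```text
clock: 7.7
tool_pos: [0.441, -0.2763, 0.0173]
eef_rot: [0.002, -0.048, 0.999, -0.001]
force: [-0.4, -0.3, -1.7]
grip_width: 0.0586
grasp_force: 38.0
clock: 8.5
tool_pos: [0.4404, -0.2761, 0.1762]
eef_rot: [0.003, -0.048, 0.999, -0.001]
force: [1.2, -0.2, -0.0]
grip_width: 0.0729
grasp_force: 0.0
pos [ 0.4404 -0.2761  0.1762] yaw 95.5 clock 8.5 grip 0.0729 0.0 F [ 1.2 -0.2 -0. ]
first turn total(units) [-0.03  0.05  0.  ] then shift(units) [-5.58  2.39  1.4 ] | shift if no turn [-5.58  2.39  1.43]
```

```bash
python3 -m handwheel '[{"tx":-0.6,"ty":0.25,"tz":0,"rx":0,"ry":0,"rz":0,"fingers":0.85},{"tx":-0.9,"ty":0.4,"tz":0,"rx":0,"ry":0,"rz":0,"fingers":0.8},{"tx":-0.9,"ty":0.4,"tz":0,"rx":0,"ry":0,"rz":0,"fingers":0.7},{"tx":-0.9,"ty":0.4,"tz":0,"rx":0,"ry":0,"rz":0,"fingers":0.7},{"tx":-0.9,"ty":0.4,"tz":0.3,"rx":0,"ry":0,"rz":0,"fingers":0.7},{"tx":-0.9,"ty":0.4,"tz":0.5,"rx":0,"ry":0,"rz":0,"fingers":0.7},{"tx":-0.48,"ty":0.14,"tz":0.6,"rx":0,"ry":0,"rz":0,"fingers":0.7},{"tx":0,"ty":0,"tz":0.6,"rx":0,"ry":0,"rz":0,"fingers":0.7},{"tx":0,"ty":0,"tz":0.6,"rx":0,"ry":0,"rz":0,"fingers":0.7},{"tx":0,"ty":0,"tz":0,"rx":0,"ry":0,"rz":0,"fingers":0.7}]'
python3 go.py .6535 -.1595 .005 95.5
python3 - <<'E'
from m import *
t=get_image("top"); cv2.imwrite("pics/raw2.png",t)
# canister interior crop + label centre
h=cv2.cvtColor(up(t),cv2.COLOR_BGR2HSV).astype(int)
r,e=rect("top",t,lambda h:(h[...,2]>165),(390,195,445,252),.024); print("label in can",r)
s=get_image("scene")[175:245,180:260]
cv2.imwrite("pics/g3.png",np.hstack([cv2.resize(t[190:255,380:450],(400,371),interpolation=2),cv2.resize(s,(400,371),interpolation=2)]))
E
```

```text
clock: 9.5
tool_pos: [0.6515, -0.1584, 0.067]
eef_rot: [-0.001, -0.048, 0.999, 0.001]
force: [-0.3, 0.6, 0.1]
grip_width: 0.0598
grasp_force: 0.0
pos [ 0.6515 -0.1584  0.067 ] yaw 95.5 clock 9.5 grip 0.0598 0.0 F [-0.3  0.6  0.1]
first turn total(units) [ 0.02 -0.02  0.01] then shift(units) [-0.05 -0.03  1.55] | shift if no turn [-0.05 -0.03  1.55]
label in can ((0.45028918981552124, -0.2743455469608307), (0.05303950235247612, 0.04670069366693497), 4.834475040435791)
```

View pics/g3.png

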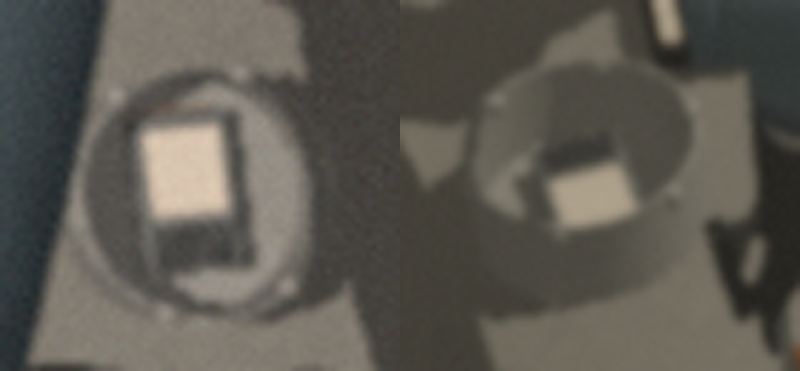

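The cartridge lies flat and centred in the canister, with its label at (183,170) in the left half. Now the opener.

```bash
python3 -m handwheel '[{"tx":-0.05,"ty":-0.03,"tz":0.5,"rx":0,"ry":0,"rz":0,"fingers":0.7},{"tx":0,"ty":0,"tz":0.5,"rx":0,"ry":0,"rz":0,"fingers":0.7},{"tx":0,"ty":0,"tz":0.3,"rx":0,"ry":0,"rz":0,"fingers":0.7},{"tx":0,"ty":0,"tz":0.25,"rx":0,"ry":0,"rz":0,"fingers":0.7},{"tx":0,"ty":0,"tz":0,"rx":0,"ry":0,"rz":0,"fingers":0.05},{"tx":0,"ty":0,"tz":0,"rx":0,"ry":0,"rz":0,"fingers":0.05},{"tx":0,"ty":0,"tz":0,"rx":0,"ry":0,"rz":0,"fingers":0.05},{"tx":0,"ty":0,"tz":0,"rx":0,"ry":0,"rz":0,"fingers":0.05},{"tx":0,"ty":0,"tz":0,"rx":0,"ry":0,"rz":0,"fingers":0.05},{"tx":0,"ty":0,"tz":0,"rx":0,"ry":0,"rz":0,"fingers":0.05}]' 35
python3 go.py .6535 -.1595 .15 95.5
```

```text
clock: 10.6
tool_pos: [0.6572, -0.1611, 0.0098]
eef_rot: [0.003, -0.048, 0.999, -0.001]
force: [-1.0, -0.6, 5.7]
grip_width: 0.0208
grasp_force: 35.7
pos [ 0.6572 -0.1611  0.0098] yaw 95.5 clock 10.6 grip 0.0208 35.7 F [-1.  -0.6  5.7]
first turn total(units) [-0.03  0.06  0.  ] then shift(units) [ 0.09  0.05 -3.51] | shift if no turn [ 0.07  0.04 -3.51]
```

```bash
python3 -m handwheel '[{"tx":0,"ty":0,"tz":-0.5,"rx":0,"ry":0,"rz":0,"fingers":0.05},{"tx":0,"ty":0,"tz":-0.8,"rx":0,"ry":0,"rz":0,"fingers":0.05},{"tx":0,"ty":0,"tz":-0.9,"rx":0,"ry":0,"rz":0,"fingers":0.05},{"tx":0.4,"ty":0.4,"tz":-0.5,"rx":0,"ry":0,"rz":0,"fingers":0.05},{"tx":0.7,"ty":0.7,"tz":0,"rx":0,"ry":0,"rz":0,"fingers":0.05},{"tx":0.8,"ty":0.8,"tz":0,"rx":0,"ry":0,"rz":0,"fingers":0.05},{"tx":0.8,"ty":0.8,"tz":0,"rx":0,"ry":0,"rz":0,"fingers":0.05},{"tx":0.8,"ty":0.8,"tz":0,"rx":0,"ry":0,"rz":0,"fingers":0.05},{"tx":0.7,"ty":0.6,"tz":0,"rx":0,"ry":0,"rz":0,"fingers":0.05},{"tx":0.4,"ty":0.3,"tz":0,"rx":0,"ry":0,"rz":0,"fingers":0.05}]'
python3 go.py .4525 .0219 .028 95.5
```

```text
clock: 11.6
tool_pos: [0.4526, -0.0012, 0.114]
eef_rot: [0.001, -0.049, 0.999, -0.0]
force: [0.6, 0.3, -0.8]
grip_width: 0.0206
grasp_force: 35.0
pos [ 0.4526 -0.0012  0.114 ] yaw 95.6 clock 11.6 grip 0.0206 35.0 F [ 0.6  0.3 -0.8]
first turn total(units) [-0.    0.02  0.02] then shift(units) [-0.05  0.57  2.15] | shift if no turn [-0.05  0.58  2.15]
```

```bash
python3 -m handwheel '[{"tx":-0.05,"ty":0.3,"tz":0.3,"rx":0,"ry":0,"rz":0,"fingers":0.05},{"tx":0,"ty":0.28,"tz":0.5,"rx":0,"ry":0,"rz":0,"fingers":0.05},{"tx":0,"ty":0,"tz":0.4,"rx":0,"ry":0,"rz":0,"fingers":0.05},{"tx":0,"ty":0,"tz":0,"rx":0,"ry":0,"rz":0,"fingers":0.05}]'
python3 go.py .4525 .0219 .028 95.5
python3 - <<'E'
from m import *
for n in("scene","top"):
  s=get_image(n);z=get_obs()["tool_pos"][2]+.003
  c=proj(n,[[.461,.022,z]])[0].astype(int);cv2.imwrite(f"pics/o_{n}.png",s)
  try: print(n,rect(n,s,lambda h:(h[...,1]>95)&(h[...,0]<18),(c[0]-45,c[1]-45,c[0]+45,c[1]+45),z)[0])
  except Exception as e: print(n,e)
E
```

```text
clock: 12.0
tool_pos: [0.454, 0.0209, 0.0645]
eef_rot: [-0.001, -0.048, 0.999, -0.0]
force: [-0.2, 0.0, -0.7]
grip_width: 0.0206
grasp_force: 35.0
pos [0.454  0.0209 0.0645] yaw 95.5 clock 12.0 grip 0.0206 35.0 F [-0.2  0.  -0.7]
first turn total(units) [ 0.   -0.01  0.01] then shift(units) [0.04 0.03 0.91] | shift if no turn [0.03 0.03 0.91]
scene ((0.4557398557662964, 0.023139826953411102), (0.022486791014671326, 0.07723648101091385), 87.55713653564453)
top ((0.41591599583625793, 0.018307937309145927), (0.016801564022898674, 0.013399656862020493), 88.59838104248047)
```

```bash
python3 -m handwheel '[{"tx":0.04,"ty":0.03,"tz":0.4,"rx":0,"ry":0,"rz":0,"fingers":0.05},{"tx":0,"ty":0,"tz":0.4,"rx":0,"ry":0,"rz":0,"fingers":0.05},{"tx":0,"ty":0,"tz":0.15,"rx":0,"ry":0,"rz":0,"fingers":0.05},{"tx":0,"ty":0,"tz":0,"rx":0,"ry":0,"rz":0,"fingers":0.05}]'
python3 go.py .4525 .0219 .02 95.5
```

```text
clock: 12.5
tool_pos: [0.4543, 0.021, 0.0291]
eef_rot: [0.002, -0.048, 0.999, -0.001]
force: [-0.1, -0.0, -1.1]
grip_width: 0.0205
grasp_force: 35.0
pos [0.4543 0.021  0.0291] yaw 95.5 clock 12.5 grip 0.0205 35.0 F [-0.1 -0.  -1.1]
first turn total(units) [-0.01  0.04 -0.  ] then shift(units) [0.04 0.03 0.23] | shift if no turn [0.04 0.03 0.23]
```

```bash
python3 -m handwheel '[{"tx":0.04,"ty":0.03,"tz":0.1,"rx":0,"ry":0,"rz":0,"fingers":0.05},{"tx":0,"ty":0,"tz":0,"rx":0,"ry":0,"rz":0,"fingers":0.05}]'; python3 -m handwheel '[{"tx":0,"ty":0,"tz":0.1,"rx":0,"ry":0,"rz":0,"fingers":0.05},{"tx":0,"ty":0,"tz":0,"rx":0,"ry":0,"rz":0,"fingers":0.05}]'
```

```text
clock: 12.7
tool_pos: [0.4527, 0.0221, 0.0256]
eef_rot: [0.002, -0.048, 0.999, -0.001]
force: [-0.3, 0.6, -0.8]
grip_width: 0.0206
grasp_force: 35.0
clock: 12.9
tool_pos: [0.4535, 0.022, 0.0224]
eef_rot: [0.003, -0.048, 0.999, -0.001]
force: [-0.9, 0.3, 6.8]
grip_width: 0.0207
grasp_force: 35.7
```

```bash
python3 -m handwheel '[{"tx":0,"ty":0,"tz":0,"rx":0,"ry":0,"rz":0,"fingers":0.5},{"tx":0,"ty":0,"tz":0,"rx":0,"ry":0,"rz":0,"fingers":0.5},{"tx":0,"ty":0,"tz":0,"rx":0,"ry":0,"rz":0,"fingers":0.5},{"tx":0,"ty":0,"tz":-0.4,"rx":0,"ry":0,"rz":0,"fingers":0.5},{"tx":0,"ty":0,"tz":-0.8,"rx":0,"ry":0,"rz":0,"fingers":0.8},{"tx":0,"ty":0,"tz":-0.9,"rx":0,"ry":0,"rz":0,"fingers":0.8},{"tx":0,"ty":0.3,"tz":-0.9,"rx":0,"ry":0,"rz":0,"fingers":0.8},{"tx":0,"ty":0.8,"tz":-0.5,"rx":0,"ry":0,"rz":0,"fingers":0.8},{"tx":0,"ty":1,"tz":0,"rx":0,"ry":0,"rz":0,"fingers":0.8},{"tx":0,"ty":1,"tz":0,"rx":0,"ry":0,"rz":0,"fingers":0.8}]'
python3 go.py .430 .320 .12 95.5
```

```text
clock: 13.9
tool_pos: [0.4404, 0.1469, 0.1622]
eef_rot: [0.004, -0.047, 0.999, -0.001]
force: [-0.5, -0.0, -0.2]
grip_width: 0.0679
grasp_force: 0.0
pos [0.4404 0.1469 0.1622] yaw 95.4 clock 13.9 grip 0.0679 0.0 F [-0.5 -0.  -0.2]
first turn total(units) [-0.02  0.07 -0.01] then shift(units) [-0.16  4.33  1.06] | shift if no turn [-0.14  4.33  1.05]
```

```bash
python3 -m handwheel '[{"tx":-0.05,"ty":1,"tz":0,"rx":0,"ry":0.07,"rz":0,"fingers":0.8},{"tx":-0.05,"ty":1,"tz":0,"rx":0,"ry":0,"rz":0,"fingers":0.8},{"tx":-0.05,"ty":1,"tz":0.2,"rx":0,"ry":0,"rz":0,"fingers":0.8},{"tx":0,"ty":0.8,"tz":0.3,"rx":0,"ry":0,"rz":0,"fingers":0.8},{"tx":0,"ty":0.5,"tz":0.3,"rx":0,"ry":0,"rz":0,"fingers":0.8},{"tx":0,"ty":0,"tz":0.3,"rx":0,"ry":0,"rz":0,"fingers":0.8},{"tx":0,"ty":0,"tz":0,"rx":0,"ry":0,"rz":0,"fingers":0.8}]'
python3 go.py .430 .320 .034 95.5
python3 - <<'E'
from m import *
t=get_image("top");s=get_image("scene")
for n,i,roi in(("top",t,(295,185,360,250)),("scene",s,(265,165,345,230))):
  print(n,rect(n,i,lambda h:(h[...,1]>100)&(h[...,0]<20),roi,.028)[0])
cv2.imwrite("pics/g4.png",np.hstack([cv2.resize(t[175:260,285:370],(400,400),interpolation=2),cv2.resize(s[130:230,300:400],(400,400),interpolation=2)]))
E
```

```text
clock: 14.6
tool_pos: [0.4278, 0.3166, 0.1145]
eef_rot: [-0.003, -0.048, 0.999, -0.002]
force: [-0.8, -0.3, -0.3]
grip_width: 0.0682
grasp_force: 0.0
pos [0.4278 0.3166 0.1145] yaw 95.6 clock 14.6 grip 0.0682 0.0 F [-0.8 -0.3 -0.3]
first turn total(units) [-0.03 -0.07  0.01] then shift(units) [-0.06  0.08  2.01] | shift if no turn [-0.08  0.09  2.01]
top ((0.4392210841178894, 0.0218072347342968), (0.08852361142635345, 0.017905015498399734), 5.342832565307617)
scene ((0.4467456042766571, 0.019398685544729233), (0.09642448276281357, 0.02187124453485012), 5.322168827056885)
```

View pics/g4.png

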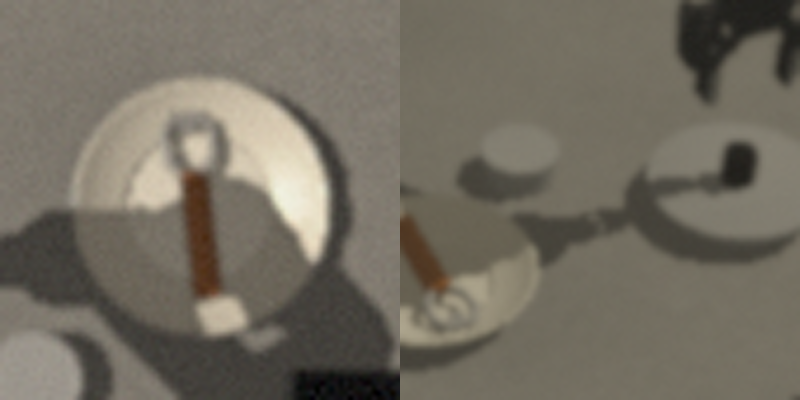

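The opener lies centred in the dish; wood plus offset gives (0.462, 0.024) against the dish centre (0.461, 0.023). The fingers hang above the knob at (740,163). Next I'll grip the knob.

```bash
python3 -m handwheel '[{"tx":-0.06,"ty":0.08,"tz":0.4,"rx":-0.03,"ry":-0.07,"rz":0,"fingers":0.8},{"tx":0,"ty":0,"tz":0.6,"rx":0,"ry":0,"rz":0,"fingers":0.8},{"tx":0,"ty":0,"tz":0.6,"rx":0,"ry":0,"rz":0,"fingers":0.8},{"tx":0,"ty":0,"tz":0.36,"rx":0,"ry":0,"rz":0,"fingers":0.8},{"tx":0,"ty":0,"tz":0,"rx":0,"ry":0,"rz":0,"fingers":0.8}]'
python3 -m handwheel '[{"tx":0,"ty":0,"tz":0,"rx":0,"ry":0,"rz":0,"fingers":0.2},{"tx":0,"ty":0,"tz":0,"rx":0,"ry":0,"rz":0,"fingers":0.2},{"tx":0,"ty":0,"tz":0,"rx":0,"ry":0,"rz":0,"fingers":0.2},{"tx":0,"ty":0,"tz":0,"rx":0,"ry":0,"rz":0,"fingers":0.2},{"tx":0,"ty":0,"tz":0,"rx":0,"ry":0,"rz":0,"fingers":0.2},{"tx":0,"ty":0,"tz":0,"rx":0,"ry":0,"rz":0,"fingers":0.2}]' 60
python3 go.py .430 .320 .18 95.5
```

```text
clock: 15.2
tool_pos: [0.4307, 0.3197, 0.0369]
eef_rot: [0.0, -0.047, 0.999, 0.0]
force: [-0.3, -0.4, 0.2]
grip_width: 0.0686
grasp_force: 0.0
clock: 15.8
tool_pos: [0.4329, 0.3213, 0.0402]
eef_rot: [0.003, -0.048, 0.999, 0.001]
force: [-0.7, -2.2, 5.6]
grip_width: 0.0297
grasp_force: 59.5
pos [0.4329 0.3213 0.0402] yaw 95.5 clock 15.8 grip 0.0297 59.5 F [-0.7 -2.2  5.6]
first turn total(units) [0.02 0.07 0.  ] then shift(units) [ 0.08 -0.03 -3.49] | shift if no turn [ 0.05 -0.02 -3.5 ]
```

```bash
python3 -m handwheel '[{"tx":0,"ty":0,"tz":-0.4,"rx":0,"ry":0,"rz":0,"fingers":0.2},{"tx":0,"ty":0,"tz":-0.7,"rx":0,"ry":0,"rz":0,"fingers":0.2},{"tx":0,"ty":0,"tz":-0.8,"rx":0,"ry":0,"rz":0,"fingers":0.2},{"tx":0,"ty":0,"tz":-0.8,"rx":0,"ry":0,"rz":0,"fingers":0.2},{"tx":0,"ty":-0.2,"tz":-0.6,"rx":0,"ry":0,"rz":0,"fingers":0.2},{"tx":0,"ty":-0.4,"tz":-0.2,"rx":0,"ry":0,"rz":0,"fingers":0.2},{"tx":0,"ty":-0.7,"tz":0,"rx":0,"ry":0,"rz":0,"fingers":0.2},{"tx":0,"ty":-0.9,"tz":0,"rx":0,"ry":0,"rz":0,"fingers":0.2},{"tx":0,"ty":-1,"tz":0,"rx":0,"ry":0,"rz":0,"fingers":0.2},{"tx":0,"ty":-1,"tz":0,"rx":0,"ry":0,"rz":0,"fingers":0.2}]'
python3 go.py .4368 -.276 .16 95.5
```

```text
clock: 16.8
tool_pos: [0.4461, 0.1515, 0.1768]
eef_rot: [0.001, -0.048, 0.999, 0.001]
force: [0.3, -0.7, -1.5]
grip_width: 0.0297
grasp_force: 59.7
pos [0.4461 0.1515 0.1768] yaw 95.5 clock 16.8 grip 0.0297 59.7 F [ 0.3 -0.7 -1.5]
first turn total(units) [0.01 0.02 0.01] then shift(units) [  1.26 -10.62   0.42] | shift if no turn [  1.26 -10.62   0.41]
```

```bash
python3 -m handwheel '[{"tx":0.12,"ty":-1,"tz":0,"rx":0,"ry":0,"rz":0,"fingers":0.2},{"tx":0.12,"ty":-1,"tz":0,"rx":0,"ry":0,"rz":0,"fingers":0.2},{"tx":0.12,"ty":-1,"tz":0,"rx":0,"ry":0,"rz":0,"fingers":0.2},{"tx":0.12,"ty":-1,"tz":0,"rx":0,"ry":0,"rz":0,"fingers":0.2},{"tx":0.12,"ty":-1,"tz":0,"rx":0,"ry":0,"rz":0,"fingers":0.2},{"tx":0.12,"ty":-1,"tz":0,"rx":0,"ry":0,"rz":0,"fingers":0.2},{"tx":0.12,"ty":-1,"tz":0,"rx":0,"ry":0,"rz":0,"fingers":0.2},{"tx":0.12,"ty":-1,"tz":0,"rx":0,"ry":0,"rz":0,"fingers":0.2},{"tx":0.12,"ty":-0.9,"tz":0,"rx":0,"ry":0,"rz":0,"fingers":0.2},{"tx":0.12,"ty":-0.7,"tz":0,"rx":0,"ry":0,"rz":0,"fingers":0.2}]'
python3 -m handwheel '[{"tx":0.06,"ty":-0.5,"tz":0,"rx":0,"ry":0,"rz":0,"fingers":0.2},{"tx":0,"ty":-0.3,"tz":0,"rx":0,"ry":0,"rz":0,"fingers":0.2},{"tx":0,"ty":0,"tz":0,"rx":0,"ry":0,"rz":0,"fingers":0.2}]'
python3 go.py .4368 -.276 .105 95.5
```

```text
clock: 17.8
tool_pos: [0.4348, -0.2354, 0.1762]
eef_rot: [0.001, -0.047, 0.999, 0.001]
force: [0.8, 0.5, -0.4]
grip_width: 0.0299
grasp_force: 59.8
clock: 18.1
tool_pos: [0.4363, -0.2663, 0.1766]
eef_rot: [0.002, -0.047, 0.999, 0.001]
force: [-0.1, 0.8, -2.7]
grip_width: 0.0296
grasp_force: 59.8
pos [ 0.4363 -0.2663  0.1766] yaw 95.4 clock 18.1 grip 0.0296 59.8 F [-0.1  0.8 -2.7]
first turn total(units) [ 0.02  0.03 -0.02] then shift(units) [ 0.01 -0.24  1.79] | shift if no turn [ 0.02 -0.25  1.79]
```

```bash
python3 -m handwheel '[{"tx":0,"ty":-0.24,"tz":0.4,"rx":0,"ry":0,"rz":0,"fingers":0.2},{"tx":0,"ty":0,"tz":0.6,"rx":0,"ry":0,"rz":0,"fingers":0.2},{"tx":0,"ty":0,"tz":0.5,"rx":0,"ry":0,"rz":0,"fingers":0.2},{"tx":0,"ty":0,"tz":0,"rx":0,"ry":0,"rz":0,"fingers":0.2}]'
python3 go.py .4368 -.276 .095 95.5
python3 -c "
from h import *
t=get_image('top')[180:270,360:470];s=get_image('scene')[120:250,150:300]
cv2.imwrite('pics/g5.png',np.hstack([cv2.resize(t,(396,396),interpolation=2),cv2.resize(s,(400,396),interpolation=2)]))"
```

```text
clock: 18.5
tool_pos: [0.4361, -0.2719, 0.1139]
eef_rot: [-0.001, -0.049, 0.999, 0.004]
force: [-0.4, 0.3, -3.2]
grip_width: 0.03
grasp_force: 59.8
pos [ 0.4361 -0.2719  0.1139] yaw 95.6 clock 18.5 grip 0.03 59.8 F [-0.4  0.3 -3.2]
first turn total(units) [ 0.08 -0.01  0.01] then shift(units) [-0.01 -0.1   0.47] | shift if no turn [-0.01 -0.11  0.47]
```

View pics/g5.png

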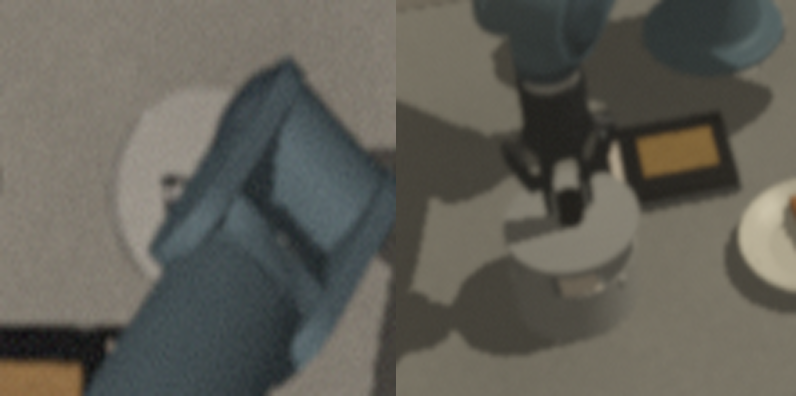

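The lid hangs level over the canister. In the scene half the flange spans (507,225) to (640,225), with its front at (573,272). In the top half its left edge is at (115,190) and its far edge is near (200,88).

Run:
```python
from m import *
from scipy.ndimage import map_coordinates as mc
from scipy.optimize import least_squares
zt=get_obs()["tool_pos"][2]-.0402+.026; c=(.438,-.273); rad=.081
for n,sec in(("top",(20,130)),("scene",(-150,40))):
    g=cv2.GaussianBlur(cv2.cvtColor(get_image(n),cv2.COLOR_BGR2GRAY),(0,0),1).astype(float)
    rr=np.arange(rad-.012,rad+.013,.001); E=[]
    for t in np.radians(np.arange(*sec,4)):
        u=proj(n,np.c_[c[0]+rr*np.cos(t),c[1]+rr*np.sin(t),0*rr+zt]); v=mc(g,[u[:,1],u[:,0]],order=1)
        k=np.argmin(np.gradient(v)); E.append([c[0]+rr[k]*np.cos(t),c[1]+rr[k]*np.sin(t)])
    E=np.array(E); f=lambda p:np.linalg.norm(E-p,axis=1)-rad
    s=least_squares(f,c,loss="soft_l1",f_scale=.002); print(n,s.x.round(4),"res",np.abs(f(s.x)).mean().round(4),len(E))
```

```text
top [ 0.4342 -0.2727] res 0.0008 28
scene [ 0.4366 -0.2728] res 0.0037 48
```

```bash
python3 -m handwheel '[{"tx":-0.04,"ty":-0.09,"tz":0.1,"rx":0.08,"ry":0,"rz":0,"fingers":0.2},{"tx":0,"ty":0,"tz":0.2,"rx":0,"ry":0,"rz":0,"fingers":0.2},{"tx":0,"ty":0,"tz":0.2,"rx":0,"ry":0,"rz":0,"fingers":0.2},{"tx":0,"ty":0,"tz":0,"rx":0,"ry":0,"rz":0,"fingers":0.2}]'
python3 go.py .4378 -.275 .0912 95.5
```

```text
clock: 19.1
tool_pos: [0.4393, -0.2776, 0.0956]
eef_rot: [0.001, -0.048, 0.999, -0.002]
force: [0.2, 0.9, -1.7]
grip_width: 0.0301
grasp_force: 59.8
pos [ 0.4393 -0.2776  0.0956] yaw 95.5 clock 19.1 grip 0.0301 59.8 F [ 0.2  0.9 -1.7]
first turn total(units) [-0.04  0.02  0.  ] then shift(units) [0.03 0.07 0.11] | shift if no turn [0.03 0.07 0.11]
```

```bash
python3 -m handwheel '[{"tx":0.03,"ty":0.06,"tz":0.1,"rx":-0.04,"ry":0.02,"rz":0,"fingers":0.2},{"tx":0,"ty":0,"tz":0.05,"rx":0,"ry":0,"rz":0,"fingers":0.2},{"tx":0,"ty":0,"tz":0,"rx":0,"ry":0,"rz":0,"fingers":0.2}]'
python3 go.py .4378 -.275 .0822 95.5
```

```text
clock: 19.4
tool_pos: [0.4393, -0.2766, 0.0917]
eef_rot: [0.002, -0.048, 0.999, -0.002]
force: [1.3, -1.4, 0.1]
grip_width: 0.0299
grasp_force: 59.9
pos [ 0.4393 -0.2766  0.0917] yaw 95.5 clock 19.4 grip 0.0299 59.9 F [ 1.3 -1.4  0.1]
first turn total(units) [-0.04  0.03  0.  ] then shift(units) [0.03 0.04 0.24] | shift if no turn [0.03 0.04 0.24]
```

```bash
python3 -m handwheel '[{"tx":0,"ty":0,"tz":0.03,"rx":0,"ry":0,"rz":0,"fingers":0.2},{"tx":0,"ty":0,"tz":0,"rx":0,"ry":0,"rz":0,"fingers":0.6},{"tx":0,"ty":0,"tz":0,"rx":0,"ry":0,"rz":0,"fingers":0.6},{"tx":0,"ty":0,"tz":0,"rx":0,"ry":0,"rz":0,"fingers":0.6},{"tx":0,"ty":0,"tz":-0.6,"rx":0,"ry":0,"rz":0,"fingers":0.6},{"tx":0,"ty":0,"tz":-0.7,"rx":0,"ry":0,"rz":0,"fingers":0.6},{"tx":0,"ty":0,"tz":0,"rx":0,"ry":0,"rz":0,"fingers":0},{"tx":0,"ty":0,"tz":0,"rx":0,"ry":0,"rz":0,"fingers":0},{"tx":0,"ty":0,"tz":0,"rx":0,"ry":0,"rz":0,"fingers":0},{"tx":0,"ty":0,"tz":0,"rx":0,"ry":0,"rz":0,"fingers":0}]' 40
python3 go.py .4368 -.276 .112 95.5
python3 - <<'E'
from m import *
from scipy.ndimage import map_coordinates as mc
from scipy.optimize import least_squares
zt=.051+.026; c=(.4368,-.276); rad=.081
for n,sec in(("top",(20,130)),("scene",(-150,40))):
    im=get_image(n);cv2.imwrite(f"pics/q_{n}.png",im)
    g=cv2.GaussianBlur(cv2.cvtColor(im,cv2.COLOR_BGR2GRAY),(0,0),1).astype(float)
    rr=np.arange(rad-.012,rad+.013,.001); E=[]
    for t in np.radians(np.arange(*sec,4)):
        u=proj(n,np.c_[c[0]+rr*np.cos(t),c[1]+rr*np.sin(t),0*rr+zt]); v=mc(g,[u[:,1],u[:,0]],order=1)
        k=np.argmin(np.gradient(v)); E.append([c[0]+rr[k]*np.cos(t),c[1]+rr[k]*np.sin(t)])
    E=np.array(E); f=lambda p:np.linalg.norm(E-p,axis=1)-rad
    s=least_squares(f,c,loss="soft_l1",f_scale=.002); print(n,s.x.round(4),"res",np.abs(f(s.x)).mean().round(4),len(E))
E
```

```text
clock: 20.4
tool_pos: [0.438, -0.2754, 0.1408]
eef_rot: [0.0, -0.048, 0.999, -0.0]
force: [-0.5, -0.0, -1.0]
grip_width: -0.0003
grasp_force: 0.0
pos [ 0.438  -0.2754  0.1408] yaw 95.5 clock 20.4 grip -0.0003 0.0 F [-0.5 -0.  -1. ]
first turn total(units) [-0.01  0.01  0.  ] then shift(units) [ 0.03 -0.01  0.72] | shift if no turn [ 0.03 -0.01  0.72]
top [ 0.4351 -0.2764] res 0.0007 28
scene [ 0.4378 -0.2766] res 0.002 48
```

```bash
python3 -m handwheel '[{"tx":0.03,"ty":-0.02,"tz":0.3,"rx":0,"ry":0,"rz":0,"fingers":0},{"tx":0,"ty":0,"tz":0.3,"rx":0,"ry":0,"rz":0,"fingers":0},{"tx":0,"ty":0,"tz":0.12,"rx":0,"ry":0,"rz":0,"fingers":0},{"tx":0,"ty":0,"tz":0,"rx":0,"ry":0,"rz":0,"fingers":0}]'
python3 -m handwheel '[{"tx":0,"ty":0,"tz":0.06,"rx":0,"ry":0,"rz":0,"fingers":0},{"tx":0,"ty":0,"tz":0.06,"rx":0,"ry":0,"rz":0,"fingers":0},{"tx":0,"ty":0,"tz":0.06,"rx":0,"ry":0,"rz":0,"fingers":0},{"tx":0,"ty":0,"tz":0,"rx":0,"ry":0,"rz":0,"fingers":0}]'
python3 go.py .4368 -.276 .1 95.5
```

```text
clock: 20.9
tool_pos: [0.4368, -0.2763, 0.1116]
eef_rot: [0.0, -0.048, 0.999, -0.0]
force: [0.3, -0.6, 0.1]
grip_width: -0.0002
grasp_force: 0.0
clock: 21.3
tool_pos: [0.4381, -0.2778, 0.1071]
eef_rot: [0.002, -0.048, 0.999, -0.002]
force: [-0.7, -0.5, 3.8]
grip_width: 0.0001
grasp_force: 1.9
pos [ 0.4381 -0.2778  0.1071] yaw 95.5 clock 21.3 grip 0.0001 1.9 F [-0.7 -0.5  3.8]
first turn total(units) [-0.04  0.03  0.  ] then shift(units) [0.03 0.05 0.18] | shift if no turn [0.03 0.05 0.18]
```

```bash
for i in 1; do python3 -m handwheel '[{"tx":0.02,"ty":0.03,"tz":0.08,"rx":-0.04,"ry":0.03,"rz":0,"fingers":0},{"tx":0,"ty":0,"tz":0.08,"rx":0,"ry":0,"rz":0,"fingers":0},{"tx":0,"ty":0,"tz":0,"rx":0,"ry":0,"rz":0,"fingers":0}]'; done
python3 -m handwheel '[{"tx":0,"ty":0,"tz":0.08,"rx":0,"ry":0,"rz":0,"fingers":0},{"tx":0,"ty":0,"tz":0.08,"rx":0,"ry":0,"rz":0,"fingers":0},{"tx":0,"ty":0,"tz":0,"rx":0,"ry":0,"rz":0,"fingers":0}]'
```

```text
clock: 21.6
tool_pos: [0.4383, -0.2774, 0.1014]
eef_rot: [0.002, -0.048, 0.999, -0.001]
force: [2.4, -1.5, 3.9]
grip_width: -0.0002
grasp_force: 1.9
clock: 21.9
tool_pos: [0.438, -0.2773, 0.0998]
eef_rot: [-0.001, -0.049, 0.999, 0.0]
force: [-14.9, 11.7, 43.3]
grip_width: -0.0
grasp_force: 21.3
```

```bash
python3 -m handwheel '[{"tx":0,"ty":0,"tz":-0.2,"rx":0,"ry":0,"rz":0,"fingers":0},{"tx":0,"ty":0,"tz":-0.6,"rx":0,"ry":0,"rz":0,"fingers":0},{"tx":0,"ty":0.3,"tz":-0.8,"rx":0,"ry":0,"rz":0,"fingers":0},{"tx":0,"ty":0.8,"tz":-0.7,"rx":0,"ry":0,"rz":0,"fingers":0},{"tx":0,"ty":1,"tz":-0.3,"rx":0,"ry":0,"rz":0,"fingers":0},{"tx":0,"ty":1,"tz":0,"rx":0,"ry":0,"rz":0,"fingers":0},{"tx":0,"ty":1,"tz":0,"rx":0,"ry":0,"rz":0,"fingers":0},{"tx":0,"ty":1,"tz":0,"rx":0,"ry":0,"rz":0,"fingers":0},{"tx":0,"ty":0.6,"tz":0,"rx":0,"ry":0,"rz":0,"fingers":0},{"tx":0,"ty":0,"tz":0,"rx":0,"ry":0,"rz":0,"fingers":0}]'
python3 - <<'E'
from m import *
from scipy.ndimage import map_coordinates as mc
zt=.042+.026; c=(.4368,-.276); rad=.081
I={n:get_image(n) for n in("top","scene")}
for n,sec in(("top",(0,360)),("scene",(0,360))):
  for zt in(.068,.077):
    g=cv2.GaussianBlur(cv2.cvtColor(I[n],cv2.COLOR_BGR2GRAY),(0,0),1).astype(float)
    rr=np.arange(rad-.012,rad+.013,.001); E=[]
    for t in np.radians(np.arange(*sec,4)):
        u=proj(n,np.c_[c[0]+rr*np.cos(t),c[1]+rr*np.sin(t),0*rr+zt]); v=mc(g,[u[:,1],u[:,0]],order=1)
        k=np.argmin(np.gradient(v)); E.append([c[0]+rr[k]*np.cos(t),c[1]+rr[k]*np.sin(t)])
    e=cv2.fitEllipse(np.array(E,np.float32)*1000); print(n,zt,np.round(e[0],1),np.round(e[1],1))
t,s=I["top"][175:260,290:460],I["scene"][150:250,180:350]
cv2.imwrite("pics/end.png",np.vstack([cv2.resize(t,(500,250),interpolation=2),cv2.resize(s,(500,294),interpolation=2)]))
E
```

```text
clock: 22.9
tool_pos: [0.414, -0.0466, 0.1969]
eef_rot: [-0.001, -0.05, 0.999, 0.001]
force: [0.3, -0.3, -0.2]
grip_width: 0.0002
grasp_force: 0.0
top 0.068 [ 434.1 -275.5] [163.2 165.2]
top 0.077 [ 434.6 -273.3] [162.3 163. ]
scene 0.068 [ 432.5 -275.6] [164.2 173.4]
scene 0.077 [ 439.8 -276. ] [162.2 179.5]
```

View pics/end.png

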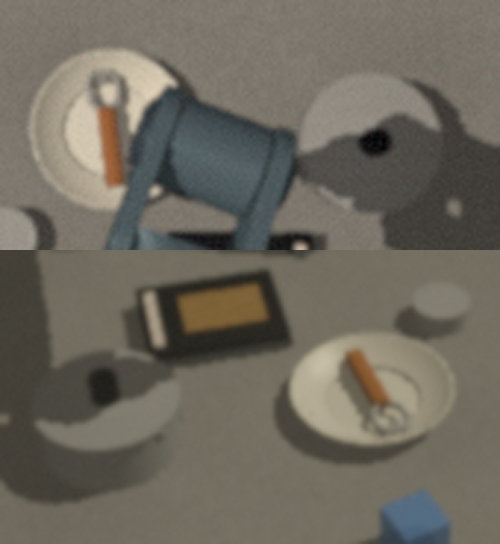

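The lid sits level on the canister with its flange on the rim (lower half, around (107,400)). It bottomed out at knob height 0.0998 against the expected 0.100, and both views agree for the home height. The opener is in the dish at (375,390).

```bash
python3 -c "
from rig import *
print(sign_off())"
```

```text
the job is handed in; nothing more can be done
None
```

The cartridge lies flat in the canister, the opener is centred in the dish, and the lid is pressed home and level; I handed the job in after about 23 s, and no score came back. The last press read 43 N at the wrist, made with the fingertips, so I don't expect it to count against the 40 N limit for the arm and gripper body.

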